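Check both spring corners of a microscope tilt stage

TASK

Check the springs of the tilt stage on the bench: with the fingertips press its left spring corner (left as the robot sees it) straight down until that corner's pointer is level with the pointed mark on its scale, keep it there for about a second and let it spring fully back up, then do the same with the right corner. Press one corner at a time and do not push a pointer well past its mark. Grasp and lift nothing: the brass stub stays in its cup, the stage and its marks stay where they are, and the things around are left alone.

Things in the scene. Friction and masses are not known exactly. Their poses are not given: they have to be found in the camera images.
- stage: Tilt stage, loose, about 2.4 kg: steel base 180 x 320 x 14 mm; above it an aluminium tilt plate 150 (x) x 160 (y) x 8 mm, top 64 mm above the bench at rest. Origin: middle of the base's underside, on the bench; own x away from the robot (turned at most 0.3 rad), y left, z up. The plate rests on a pivot at own (-60, 0) mm and on two like spring corners on its far side, left (+y) and right (-y).
- cup (a point): Centre of the rim of the black cup in the middle of the tilt plate: 34 mm outside, 28 mm inside, 12 mm high, rim 76 mm above the bench.
- left_blade (a point): Middle of the top edge of the left white scale blade, fixed upright on the base: 34 mm wide along the stage's y (114 to 148 mm from its middle line), 4 mm thick, top 72 mm above the bench, on the robot's side of the pointer tip.
- right_blade (a point): The same point of the right blade, mirrored (-y).
- stub: Brass specimen stub, 25 mm diameter, 30 mm tall, 50 g, standing loose in the cup in the middle of the tilt plate; its top is 97 mm above the bench. Origin: centre of its underside. It must stay where it is.
- left_pad (a point): Centre of the upper face of the left corner's steel press pad (round, 24 mm across, standing 6 mm proud of the plate), at stage own (60, +65) mm, 70 mm above the bench at rest. It moves with the plate.
- left_pointer (a point): Tip of the left corner's dark pointer, which sticks out sideways from the plate beside the pad, at stage own (60, +125) mm, 60 mm above the bench at rest. It moves with the plate, 1.46 times as far down as the centre of the left pad.
- left_mark (a point): Tip of the left scale's mark: a black rider (14 x 14 x 10 mm) clipped to the blade's outer edge with a pointed fin towards the pointer, at stage own (60, +129) mm, 34 to 46 mm above the bench: 14 to 26 mm below the resting pointer. The two are set independently. Level means both tips at one height. It slides up or down under 5 N: do not touch it.
- left_corner (a joint): Dip of the left corner, rad: 0 at rest (up), grows as the left pad is pressed, stop at 0.23. Pad drop = 0.114 m x value, pointer drop = 0.167 m x value. Preloaded spring: a push straight down on the pad moves it from about 3.3 N, then 0.35 N more per mm (6.5 to 9.5 N at the mark); it springs back by itself. The right corner stays up meanwhile.
- right_pad (a point): Centre of the upper face of the right corner's steel press pad (round, 24 mm across, standing 6 mm proud of the plate), at stage own (60, -65) mm, 70 mm above the bench at rest. It moves with the plate.
- right_pointer (a point): Tip of the right corner's dark pointer, which sticks out sideways from the plate beside the pad, at stage own (60, -125) mm, 60 mm above the bench at rest. It moves with the plate, 1.46 times as far down as the centre of the right pad.
- right_mark (a point): Tip of the right scale's mark: a black rider (14 x 14 x 10 mm) clipped to the blade's outer edge with a pointed fin towards the pointer, at stage own (60, -129) mm, 34 to 46 mm above the bench: 14 to 26 mm below the resting pointer. The two are set independently. Level means both tips at one height. It slides up or down under 5 N: do not touch it.
- right_corner (a joint): Dip of the right corner, rad: 0 at rest (up), grows as the right pad is pressed, stop at 0.23. Pad drop = 0.114 m x value, pointer drop = 0.167 m x value. Preloaded spring: a push straight down on the pad moves it from about 3.3 N, then 0.35 N more per mm (6.5 to 9.5 N at the mark); it springs back by itself. The left corner stays up meanwhile.
- tube: Bystander: upright steel tube, 22 mm diameter, 65 mm tall, beyond the stage. Origin: centre of its underside.
- vial: Bystander: amber jar with black cap, 30 mm diameter, 55 mm tall, beyond the stage. Origin: centre of its underside.
- loupe: Bystander: black eye loupe, 44 mm diameter, 42 mm tall, left of the stage. Origin: centre of its underside.
- dish: Bystander: clear closed dish, 64 mm diameter, 16 mm tall, right of the stage. Origin: centre of its underside.
- handle: Bystander: red-handled blade holder lying flat, 140 mm long, 8 mm thick, on the robot's side of the stage. Origin: on its underside, near the middle.
- spare_stub: Bystander: second brass stub, 25 mm diameter, 30 mm tall, standing on the bench right of the stage. Origin: centre of its underside.

How it is judged:
On the way, in this order (a step that is already met when the one before it is completed fails the run):
1. the left corner is held down by the fingers with its pointer level with its mark (within 3 mm), the right corner up (z of left_pointer in the frame of left_mark between -0.003 and 0.003 m and value of joint right_corner below 0.03 rad and contact force between the fingers and stage above 2 N), for 0.5 s.
2. the left corner is let back up (value of joint each of left_corner, right_corner below 0.015 rad), for 0.1 s.
3. the right corner is held down by the fingers with its pointer level with its mark (within 3 mm), the left corner up (z of right_pointer in the frame of right_mark between -0.003 and 0.003 m and value of joint left_corner below 0.03 rad and contact force between the fingers and stage above 2 N), for 0.5 s.
At the end, for the whole second after the job is handed in: Both corners are back up (within 0.015 rad of rest), the stage and its marks have moved less than 10 mm, the stub stands at rest in its cup, and every bystander is within 20 mm of where it began (all of step 2 and distance of each of stage, left_mark, right_mark from where it was at the start of the episode below 0.01 m and horizontal distance between stub and stage below 0.012 m and z of stub in the frame of stage below 0.075 m and angle between stub's own z axis and vertical below 0.1 rad and linear speed of stub below 0.02 m/s and distance of each of tube, vial, loupe, dish, handle, spare_stub from where it was at the start of the episode below 0.02 m); the robot touches nothing.
It fails at once if a pointer is pushed more than 7 mm past its mark (z of left_pointer in the frame of left_mark below -0.007 m or z of right_pointer in the frame of right_mark below -0.007 m).
It fails at once if both corners are pressed down at once (value of joint each of left_corner, right_corner above 0.05 rad).
It fails at once if the stub is lifted or comes out of its cup (z of stub in the frame of stage above 0.08 m or horizontal distance between stub and stage above 0.02 m).
It fails at once if the stage or a mark is moved more than 10 mm (shifted or lifted) (distance of any of stage, left_mark, right_mark from where it was at the start of the episode above 0.01 m).
It fails at once if a bystander is moved or lifted more than 20 mm (distance of any of tube, vial, loupe, dish, handle, spare_stub from where it was at the start of the episode above 0.02 m).
It also fails if it takes over 56 s, if anything falls off the work surface, if the arm or the gripper's body presses on something with over 40 N, if the wrist force passes 120 N, or if a joint passes its speed limit or range.

ROBOT

A 6-joint arm with a two-finger parallel gripper is mounted at the origin on the work surface. World frame = base frame: x ahead of the robot, y to its left, z up, the work surface at z = 0. Lengths are in m, angles in rad, forces in N, time in s.
With the tool pointing down it reaches from about 0.225 to 0.875 m from the base axis. Payload 3.4 kg.
Tool frame: the origin (TCP) lies between the finger pads; the fingertips stand 19 mm ahead of it and the grasp point (between the pads) is the TCP; z points along the fingers, y is the line along which they close (so a half turn about z gives the same grasp; the last joint's range is limited). The gripper opens to 85 mm and grips with 20 to 120 N. Pads are 22 mm wide; open, the fingers measure 114 mm over their backs; the gripper's body (76 mm by 85 mm) begins 54 mm behind the grasp point. The pads swing forward as they close: fully open they stand 13 mm farther back than shut.
Start: joints at [1.107, 0.276, 1.505, -0, 1.361, -0.121], TCP at [0.193, 0.542, 0.25] pointing down, gripper open.
Joint ranges: [-2.89, 2.89], [-0.75, 2.08], [0.22, 2.7], [-1.18, 4.32], [0.11, 2.71], [-2.7, 2.7]. Speed limits (rad/s): [2.57, 2.57, 3.14, 3.14, 3.14, 3.14].

INTERFACE

Orientations are given as a unit quaternion [w, x, y, z].
In Python, from rig import get_state, imaging, ticket gives the robot as it stands. The module is installed in compiled form; this text tells all that it offers.
- The arm moves only by the shell command python3 -m inch 'ROWS' [FORCE]. ROWS is JSON, a list of rows, each an object with "claw": the opening, from -1 (shut) to 1 (fully open); "travel": the shift along the world's x, y, z in units of 200 mm (1.0 is 200 mm), a list of three; "turn": the turn about the world's z in units of 180 degrees (1.0 is 180 degrees). A call has 1 to 5 rows; each row is the pose to reach, as a shift and turn from the pose commanded when the call began, turning the shorter way round; what a row does not reach only later rows make up. A row lasts 1/10 s, in which the tool goes at most 50 mm and 8.59 degrees, less where a joint would pass 70% of its speed; a pose out of reach is approached as far as the arm can. A call with a number of a shift or a turn outside -1 to 1 is refused whole. A call with a gripper value outside its range is refused whole. The fingers move at their own pace and stop on an object; FORCE is the grip in N (left out, the last holds). Time passes only in rows, so rows that repeat a pose let the fingers close. It gives the time, the measured TCP pose, the force, the opening and the grip force at its end, in the units of the state.
- get_state(): the state, without advancing time (a new reading comes with each control period).
- imaging.get_image(name): name is "side" or "top"; returns the picture (384x512x3 uint8, red, green, blue); there is no depth.
- imaging.camera_params(name): a dict with "camera_matrix" (3x3 intrinsics, pixels), "k1" (the pictures are not rectified: a ray, as slopes to the right and down, at radius r is drawn at 1 + k1 r^2 times it, then the intrinsics apply), "cam_to_world" (4x4, takes a point from camera to world coordinates). Camera axes: x right, y down, z forward; pixel columns grow to the right and rows downward; lengths in m; the calibration is good to about 2 mm. A picture is of the moment at which its call begins. camera_params takes no time and is no camera call.
- ticket.sign_off(): hands the job in; it is judged then, once.
The state is a dict: "clock": time; "qpos": joint angles; "qd": joint speeds; "effort": joint torques, N m; "position": TCP position; "ee_rot": TCP orientation; "contact_force": force on the tool from outside, world axes, zero at the start; "moment": the same for the moment, N m; "width": finger opening in m; "gripper_force": force on a finger pad.
Only numpy, scipy, OpenCV 4.12 (cv2) and the standard library are available. Lean on these libraries where they do the work, as an engineer would, in place of code of your own. Each camera call takes 0.05 s, during which the arm holds its last target. There are 200 camera calls.

## Working session

There is one attempt and no reset: what is moved stays moved. The work goes in short steps, Python scripts to look and compute and a shell command to move; the robot and the scene stay as the last step left them, time stands still between calls to the robot, and variables do not carry over. Pictures are saved under pics/ and viewed, at most 10 in all, crops included, and the job is handed in when it is done.

```bash
mkdir -p pics
cat > h.py <<'E'
import numpy as np, cv2
from rig import get_state, imaging, ticket
def P(n):
    p=imaging.camera_params(n); return np.array(p["camera_matrix"]),p["k1"],np.array(p["cam_to_world"])
def proj(n,X):
    K,k,T=P(n); X=np.atleast_2d(X).astype(float)
    R=np.linalg.inv(T)[:3,:3]; t=np.linalg.inv(T)[:3,3]
    return cv2.projectPoints(X,cv2.Rodrigues(R)[0],t,K,np.array([k,0,0,0,0.]))[0][:,0]
def ray(n,uv):
    K,k,T=P(n); s=cv2.undistortPoints(np.array([[uv]],float),K,np.array([k,0,0,0,0.]))[0,0]
    return T[:3,3],T[:3,:3]@np.array([s[0],s[1],1])
def onz(n,uv,z):
    o,d=ray(n,uv); return o+d*(z-o[2])/d[2]
def shot(n,f=None):
    im=imaging.get_image(n)[:,:,::-1].copy()
    if f: cv2.imwrite(f,im)
    return im
E
python3 - <<'E'
from h import *
for n in("side","top"):
    shot(n,f"pics/{n}0.png"); K,k,T=P(n); print(n,K.round(1).tolist(),k,T.round(3).tolist())
s=get_state();print(s["clock"],s["position"],s["ee_rot"],s["contact_force"],s["width"])
E
```

```text
side [[392.4, 0.0, 251.7], [0.0, 392.4, 187.6], [0.0, 0.0, 1.0]] -0.11121997420410228 [[0.882, -0.279, 0.38, 0.211], [-0.471, -0.488, 0.734, -0.597], [-0.019, -0.827, -0.562, 0.551], [0.0, 0.0, 0.0, 1.0]]
top [[365.0, 0.0, 253.1], [0.0, 365.0, 196.2], [0.0, 0.0, 1.0]] -0.0881769343722772 [[0.007, -0.989, 0.148, 0.418], [-1.0, -0.01, -0.019, 0.043], [0.02, -0.148, -0.989, 0.914], [0.0, 0.0, 0.0, 1.0]]
0.1 [0.19304935 0.54115867 0.24951762] [-2.38129945e-04  1.70557836e-01  9.85347312e-01 -8.01674063e-04] [-0.31062762  0.24622117 -0.66472345] 0.08531316974527495
```

View pics/side0.png

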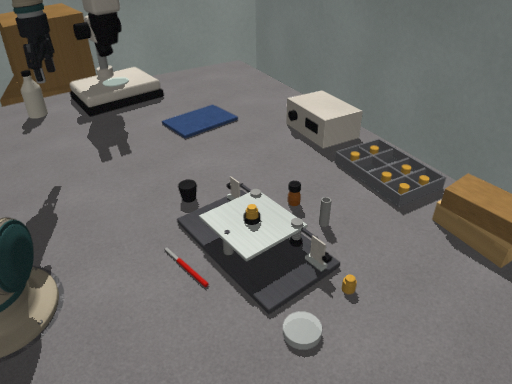

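View pics/top0.png

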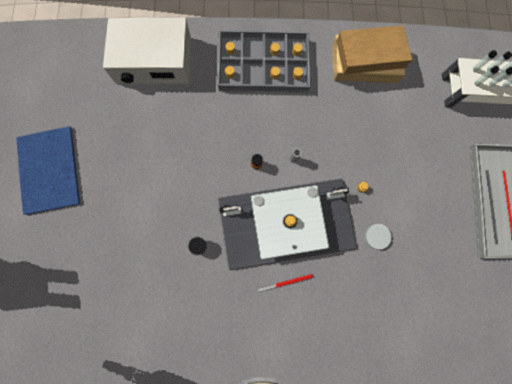

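The side view shows the stage at about (255,235), with the left blade near (235,188) and the right blade near (318,250). In the top view the left pad is near (259,201), the right pad near (313,192), and the stub near (290,221).

```bash
cat > m.py <<'E'
from h import *
t=cv2.imread("pics/top0.png"); s=cv2.imread("pics/side0.png")
hsv=cv2.cvtColor(t,cv2.COLOR_BGR2HSV)
m=((hsv[...,2]>185)&(hsv[...,1]<60)).astype(np.uint8)*255
m[:180]=0;m[265:]=0;m[:,:215]=0;m[:,360:]=0
m=cv2.morphologyEx(m,cv2.MORPH_OPEN,np.ones((3,3)))
c=max(cv2.findContours(m,0,2)[0],key=cv2.contourArea)
pts=np.array([onz("top",p[0],.064)[:2] for p in cv2.convexHull(c)],np.float32)
r=cv2.minAreaRect(pts*1000); print("plate",r)
# pads: grey round
for uv in((259,201),(313,192)): print("pad",onz("top",uv,.070).round(4))
h2=cv2.inRange(hsv,(10,120,150),(30,255,255)); n,l,st,ce=cv2.connectedComponentsWithStats(h2)
for i in range(1,n):
    if st[i,4]>20 and 150<ce[i][1]<260: print("orange",ce[i],onz("top",ce[i],.097).round(4))
cv2.imwrite("pics/c0.png",np.hstack([cv2.resize(t[175:275,210:360],None,fx=4,fy=4,interpolation=2),]))
a=cv2.resize(s[165:225,215:275],None,fx=6.6,fy=6.6,interpolation=2);b=cv2.resize(s[215:275,280:340],None,fx=6.6,fy=6.6,interpolation=2)
cv2.imwrite("pics/c1.png",np.hstack([a,b]))
E
python3 m.py
```

```text
plate ((487.22576904296875, -57.65257263183594), (147.32774353027344, 157.13758850097656), 9.790834426879883)
pad [0.5334 0.0132 0.07  ]
pad [ 0.556 -0.114  0.07 ]
orange [362.56       186.06666667] [ 0.5668 -0.2247  0.097 ]
orange [289.8313253  220.12048193] [ 0.487  -0.0554  0.097 ]
```

View pics/c0.png

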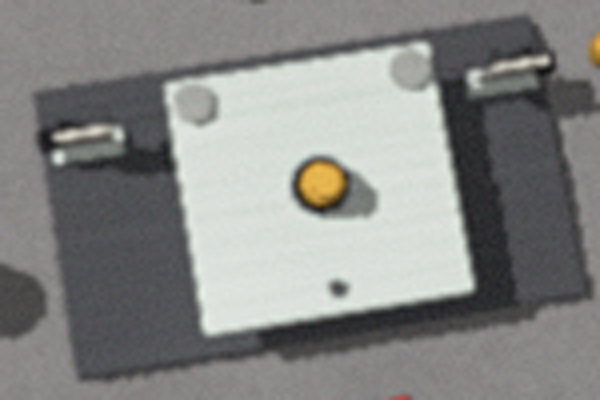

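View pics/c1.png

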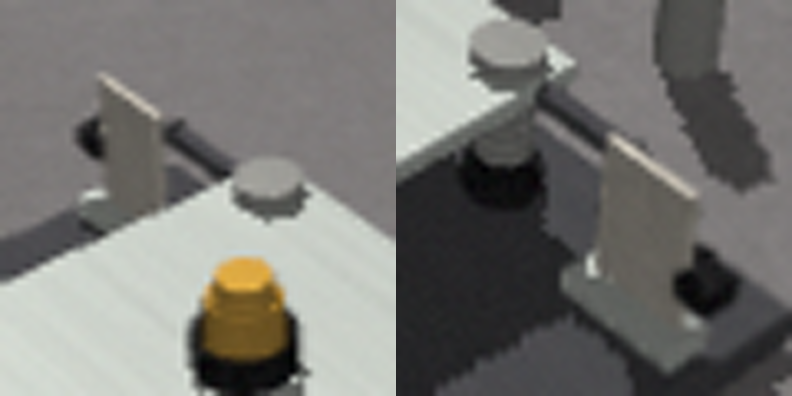

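The crops show the left pad at (258.4,200.9) and the right pad at (312.6,192.1) in the top view. In the side view the left rider is near (228.5,186) and the right rider near (327,257.5). The left rider is half hidden by its blade. Next I'll get the rider heights relative to the blade tops.

```bash
cat > m2.py <<'E'
from h import *
s=cv2.imread("pics/side0.png"); g=s.max(2)
yaw=.173; o=np.array([.4865,-.0575,0]); c,d=np.cos(yaw),np.sin(yaw); R=np.array([[c,-d,0],[d,c,0],[0,0,1]])
W=lambda p:(o+np.atleast_2d(p)@R.T)
obs={1:[(239.4,182.9),(230.2,176.2)],-1:[(312.4,235.5),(325.6,244.8)]}
for sg,box in((1,(176,198,222,234)),(-1,(248,268,318,336))):
    print("sub",box); print(g[box[0]:box[1],box[2]:box[3]])
    for bx in(.050,.054): print("blade pred",proj("side",W([[bx,sg*.114,.072],[bx,sg*.148,.072]])).round(1).tolist(),"obs",obs[sg])
    print("pad",proj("side",W([[.06,sg*.065,.07]])).round(1))
    for cx in(.053,.060):
     for z in(.034,.040,.046):
      C=np.array([[cx+a,sg*.148+b,z+e] for a in(-.007,.007) for b in(-.007,.007) for e in(-.005,.005)])
      q=proj("side",W(C)); print(cx,z,"cols",q[:,0].min().round(1),q[:,0].max().round(1),"rows",q[:,1].min().round(1),q[:,1].max().round(1),"ctr",proj("side",W([[cx,sg*.148,z]])).round(1), "top",proj("top",W([[cx,sg*.148,z+.005]])).round(1))
E
python3 m2.py
```

```text
sub (176, 198, 222, 234)
[[128 128 125 125 125 128 128 138 167 152 133 129]
 [128 127 126 128 128 128 128 122 125 192 177 138]
 [126 127 127 127 127 126 126 121 106 113 180 185]
 [127 126 126 126 126 122 124 120 105 100 105 143]
 [127 125 126 126 124 124 124 134 111  99  98 100]
 [122 123 121 124 123 125 126 128 106  97  97  98]
 [126 125 126 122 124 128 128  95  93  97  96  98]
 [125 124 124 125 126  99  62  41  86  94  97  98]
 [123 122 126 124  93  51  39  36 110 105  98 102]
 [126 125 127 127  88  40  24  39  79  97  98  99]
 [127 128 126 127  90  39  17  21  53  88  99 101]
 [128 126 126 127 124  73  23  18  49  89  98 100]
 [124 124 124 126 124 122  69  26  48  87  98  99]
 [126 124 124 125 123 121 122 103  88  92  97  99]
 [126 123 125 125 125 124 126 126 116 102  98  98]
 [127 126 126 124 124 125 127 127 117 103  97 100]
 [127 125 123 123 125 124 126 128 117 100  98  98]
 [125 126 126 125 125 125 125 148 141 107  99  99]
 [129 127 127 128 128 158 213 214 187 124  98  99]
 [128 126 126 127 120 149 126 111 108  99  96  98]
 [128 127 127 108 106 104 102  99  97  99  98  97]
 [12
[... 2259 characters left out ...]
2  37]]
blade pred [[310.0, 234.8], [323.4, 244.5]] obs [(312.4, 235.5), (325.6, 244.8)]
blade pred [[311.5, 233.9], [325.0, 243.5]] obs [(312.4, 235.5), (325.6, 244.8)]
pad [[295.7 220.6]]
0.053 0.034 cols 317.2 328.4 rows 253.3 264.7 ctr [[322.8 259. ]] top [[343.  191.1]]
0.053 0.04 cols 317.4 328.7 rows 251.0 262.4 ctr [[323.  256.6]] top [[343.6 190.7]]
0.053 0.046 cols 317.7 329.0 rows 248.6 260.1 ctr [[323.3 254.3]] top [[344.3 190.3]]
0.06 0.034 cols 319.8 331.0 rows 251.6 263.0 ctr [[325.4 257.3]] top [[342.4 188.3]]
0.06 0.04 cols 320.1 331.3 rows 249.3 260.7 ctr [[325.7 254.9]] top [[343.1 187.9]]
0.06 0.046 cols 320.3 331.6 rows 246.9 258.3 ctr [[326.  252.6]] top [[343.7 187.5]]
```

Run:
```python
import cv2
t=cv2.imread("pics/top0.png").max(2)
print(t[202:218,217:244]);print(t[184:204,324:352])
```

```text
[[136 129  90  86  87  87  87  84  86  84  82  82  86  81  84  83  80  82
   80  80  78  85  89  84  89  87  89]
 [135 128  99  81  82  85  81  82  85  82  85  84  81  81  87  80  81  84
   85  80  81  88  88  89  90  87  86]
 [139 124  99  84  80  84  82  76  75  79  79  78  80  82  85  79  78  81
   78  74  69  81  80  86  83  79  83]
 [136 129 102  87  85  85  77  70  52  51  53  62  69  69  74  83  89  86
   87  82  78  78  83  84  80  77  80]
 [139 129 111  84  70  71  71  57  36  42  53  60  62  74  98 128 146 153
  148 141 131 122 128 106  80  79  83]
 [137 132 102  65  48  53  59  79  86 111 139 148 143 147 162 188 209 213
  196 176 163 168 184 141  85  76  83]
 [138 122  79  41  32  49 110 151 165 190 208 208 194 188 185 191 191 178
  151 123 126 170 208 174  89  63  81]
 [140 117  82  41  28  57 132 184 198 200 193 168 141 127 117 115 114 106
   93  86  99 155 197 171  88  52  79]
 [137 121  80  44  29  33  77 106 121 117 114  99  87  81  84  84  88  91
   94  97 104 121 143 124  66  47  68]
 [136 127  96  52  37  32  39  62  77  81  92  94  96 102 107 112 112 121
  125 131
[... 2349 characters left out ...]
 44  47  65  97 110 113 111 107 106  99  80  75  68  62  66  56  54  44
   45  41  42  45  56  69  76  72  78  74]
 [ 45  47  59  78  81  72  70  61  62  54  55  56  51  53  56  56  62  47
   38  44  44  47  55  71  78  72  78  76]
 [ 41  44  49  54  54  49  50  56  51  58  64  67  72  64  69  81  78  70
   60  47  39  39  47  65  79  76  71  74]
 [ 52  45  52  42  47  39  48  66  69  75  75  83  82  77  82  81  85  82
   73  68  55  46  50  54  72  76  74  72]
 [ 46  51  44  46  48  40  51  73  83  86  79  86  83  85  79  81  82  85
   82  78  63  59  61  61  74  75  76  77]
 [ 51  45  50  49  50  47  51  72  87  84  84  86  80  86  83  84  84  81
   84  81  80  84  76  65  71  74  80  79]]
```

```bash
cat > m3.py <<'E'
from h import *
from scipy.optimize import least_squares
yaw=.173; o=np.array([.4865,-.0575,0]); c,d=np.cos(yaw),np.sin(yaw); R=np.array([[c,-d,0],[d,c,0],[0,0,1]])
W=lambda p:(o+np.atleast_2d(p)@R.T)
def f(v,b):
    cx,cy,zl,zr,bx=v[:5]; S=v[5:7]; T=v[7:9]
    def box(s,z): return np.array([[cx+a,s*cy+e,z+k] for a in(-.007,.007) for e in(-.007,.007) for k in(-.005,.005)])
    pr=lambda n,X:proj(n,W(X))+(S if n=="side" else T)
    l=pr("side",box(1,zl)); r=pr("side",box(-1,zr)); tl=pr("top",box(1,zl)); tr=pr("top",box(-1,zr))
    e=[l[:,0].min()-225.7,l[:,1].max()-188.6,r[:,0].min()-321.6,r[:,0].max()-331.4,r[:,1].min()-251.6,r[:,1].max()-262.6]
    e+=[tl[:,0].min()-219.4,tr[:,0].max()-348.4,(tl[:,1].mean()-209.2)]
    q=pr("side",[[bx,.114,.072],[bx,.148,.072],[bx,-.114,.072],[bx,-.148,.072],[.06,.065,.07],[.06,-.065,.07]])
    e+=list((q-np.array([(239,182.5),(229.8,175.8),(312,235.1),(325.2,244.4),(255.2,190.7),(296.6,221.4)])).ravel())
    q=pr("top",[[.06,.065,.07],[.06,-.065,.07]]); e+=list((q-np.array([(258.4,200.9),(312.6,192.1)])).ravel())
    return np.array(e)
r=least_squares(f,[.055,.151,.04,.04,.05,1,0,0,0],args=(0,),x_scale=[.01]*5+[1]*4,diff_step=1e-4)
cov=np.linalg.inv(r.jac.T@r.jac)*.4**2
print(r.x.round(4),np.sqrt(np.diag(cov)).round(4)); print(r.fun.round(2))
for s in(1,-1): print("pad",W([[.06,s*.065,.07]]).round(4))
E
python3 m3.py
```

```text
[0.056  0.1511 0.0461 0.0403 0.0525 0.9108 0.4192 0.7955 0.2239] [0.0008 0.0005 0.0013 0.001  0.0008 0.2311 0.189  0.2047 0.2528]
[ 0.84 -0.08 -0.91  0.6  -0.18  0.28 -0.23  0.39  0.36 -0.34 -0.15  0.03
  0.24 -0.12 -0.42  0.13 -0.12 -0.2   0.85 -0.02 -0.41 -0.17 -0.14  0.01
 -0.21]
pad [[0.5344 0.0169 0.07  ]]
pad [[ 0.5568 -0.1112  0.07  ]]
```

```bash
r() { echo "{\"claw\":-1,\"travel\":[$1],\"turn\":$2}"; }
python3 -m inch '[{"claw":-1,"travel":[0.57,-0.87,0],"turn":0.164},{"claw":-1,"travel":[0.57,-0.87,0],"turn":0.164},{"claw":-1,"travel":[0.57,-0.87,0],"turn":0.164},{"claw":-1,"travel":[0.57,-0.87,0],"turn":0.164},{"claw":-1,"travel":[0.57,-0.87,0],"turn":0.164}]' 20
python3 -m inch '[{"claw":-1,"travel":[0.57,-0.87,0],"turn":0},{"claw":-1,"travel":[0.57,-0.87,0],"turn":0},{"claw":-1,"travel":[0.57,-0.87,0],"turn":0},{"claw":-1,"travel":[0.57,-0.87,0],"turn":0},{"claw":-1,"travel":[0.57,-0.87,0],"turn":0}]'
python3 -m inch '[{"claw":-1,"travel":[0.57,-0.87,-0.4],"turn":0},{"claw":-1,"travel":[0.57,-0.87,-0.4],"turn":0},{"claw":-1,"travel":[0.57,-0.87,-0.4],"turn":0},{"claw":-1,"travel":[0.57,-0.87,-0.4],"turn":0},{"claw":-1,"travel":[0.57,-0.87,-0.4],"turn":0}]'
python3 -c "
from h import *
s=get_state();print(s)"
```

```text
clock: 0.6
position: [0.3085, 0.3641, 0.25]
ee_rot: [-0.0, -0.086, 0.996, -0.001]
contact_force: [0.6, 0.5, -0.0]
width: 0.0125
gripper_force: 0.0
clock: 1.1
position: [0.4238, 0.1894, 0.25]
ee_rot: [0.0, -0.083, 0.997, -0.001]
contact_force: [-0.3, 1.0, 0.1]
width: -0.0001
gripper_force: 0.0
clock: 1.6
position: [0.5363, 0.017, 0.1683]
ee_rot: [-0.001, -0.085, 0.996, -0.0]
contact_force: [-0.6, 0.2, -0.1]
width: -0.0004
gripper_force: 0.0
{'clock': 1.6, 'qpos': array([-9.75644520e-02,  2.79514272e-01,  1.71522644e+00, -7.87674370e-04,
        1.14861828e+00, -1.83820870e+00]), 'qd': array([-0.28686034,  0.20019839, -0.0939486 ,  0.03708916, -0.08494816,
       -0.29604758]), 'effort': array([  0.21796596, -39.79829192, -21.93342268,  -0.28333713,
        -0.09431901,   0.10573271]), 'position': array([0.53629797, 0.01699191, 0.16828549]), 'ee_rot': array([-9.33674832e-04, -8.49829867e-02,  9.96381946e-01, -1.92877057e-04]), 'contact_force': array([-0.61460119,  0.18402403, -0.05277509]), 'moment': array([0.08584964, 0.03711869, 0.02231666]), 'gripper_force': 0.0, 'width': -0.0004399592526669466}
```

```bash
python3 -m inch '[{"claw":-1,"travel":[-0.005,0,-0.18],"turn":0},{"claw":-1,"travel":[-0.005,0,-0.36],"turn":0},{"claw":-1,"travel":[-0.005,0,-0.36],"turn":0},{"claw":-1,"travel":[-0.005,0,-0.36],"turn":0},{"claw":-1,"travel":[-0.005,0,-0.36],"turn":0}]'
python3 -m inch '[{"claw":-1,"travel":[0,0,-0.015],"turn":0},{"claw":-1,"travel":[0,0,-0.015],"turn":0},{"claw":-1,"travel":[0,0,-0.015],"turn":0}]'
python3 -c "
from h import *
shot('side','pics/s1.png');s=cv2.imread('pics/s1.png');cv2.imwrite('pics/s1c.png',cv2.resize(s[140:240,190:320],None,fx=6,fy=6,interpolation=2))"
```

```text
clock: 2.1
position: [0.5357, 0.0199, 0.1]
ee_rot: [0.002, -0.086, 0.996, -0.0]
contact_force: [-0.2, -0.5, 0.5]
width: 0.0003
gripper_force: 0.0
clock: 2.4
position: [0.5347, 0.0197, 0.0961]
ee_rot: [0.001, -0.086, 0.996, -0.0]
contact_force: [1.3, 0.1, -0.4]
width: -0.0002
gripper_force: 0.0
```

View pics/s1c.png

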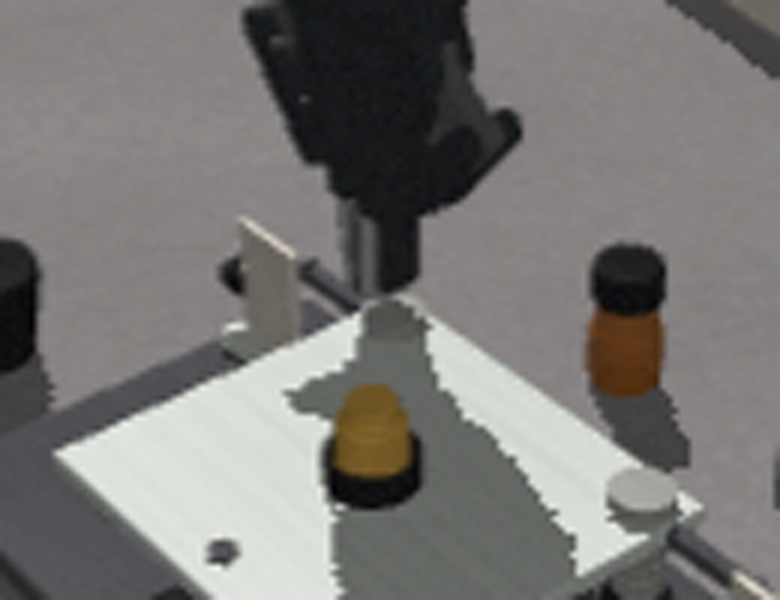

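The closed fingertips (crop (390,290)) sit just above the left pad (crop (393,322)), lined up with it. Next I'll come down in small steps.

```bash
python3 -m inch '[{"claw":-1,"travel":[0,-0.012,-0.02],"turn":0},{"claw":-1,"travel":[0,-0.012,-0.02],"turn":0},{"claw":-1,"travel":[0,-0.012,-0.02],"turn":0}]' | grep -E "pos|cont"
python3 -m inch '[{"claw":-1,"travel":[0,0,-0.01],"turn":0},{"claw":-1,"travel":[0,0,-0.01],"turn":0},{"claw":-1,"travel":[0,0,-0.01],"turn":0}]' | grep -E "pos|cont"
python3 -m inch '[{"claw":-1,"travel":[0,0,-0.01],"turn":0},{"claw":-1,"travel":[0,0,-0.01],"turn":0},{"claw":-1,"travel":[0,0,-0.01],"turn":0}]' | grep -E "pos|cont"
python3 -m inch '[{"claw":-1,"travel":[0,0,-0.01],"turn":0},{"claw":-1,"travel":[0,0,-0.01],"turn":0},{"claw":-1,"travel":[0,0,-0.01],"turn":0}]' | grep -E "pos|cont"
```

```text
position: [0.5341, 0.0171, 0.0911]
contact_force: [0.1, -1.1, -0.5]
position: [0.5343, 0.0172, 0.0892]
contact_force: [-0.1, 0.1, -0.9]
position: [0.5346, 0.0172, 0.0876]
contact_force: [-0.1, 0.5, 2.4]
position: [0.5347, 0.0173, 0.0856]
contact_force: [0.3, 0.2, 4.1]
```

```bash
python3 -m inch '[{"claw":-1,"travel":[0,0,-0.01],"turn":0},{"claw":-1,"travel":[0,0,-0.01],"turn":0},{"claw":-1,"travel":[0,0,-0.01],"turn":0}]' | grep -E "pos|cont"
python3 -m inch '[{"claw":-1,"travel":[0,0,-0.01],"turn":0},{"claw":-1,"travel":[0,0,-0.01],"turn":0},{"claw":-1,"travel":[0,0,-0.01],"turn":0}]' | grep -E "pos|cont"
python3 -c "
from h import *
F=[]
for i in range(5):
    im=shot('side','pics/s2.png');F.append(get_state()['contact_force'][2])
print(np.mean(F),np.std(F),get_state()['position'])
a=cv2.imread('pics/s1.png');f=lambda s:cv2.resize(s[165:215,215:280],None,fx=6,fy=6,interpolation=2)
cv2.imwrite('pics/s2c.png',np.hstack([f(a),f(im)]))"
```

```text
position: [0.5348, 0.0173, 0.0835]
contact_force: [1.8, 1.3, 5.1]
position: [0.5349, 0.0173, 0.0816]
contact_force: [1.3, 1.6, 4.9]
5.047914544605116 0.22765488063295394 [0.534885   0.01732836 0.08164884]
```

View pics/s2c.png

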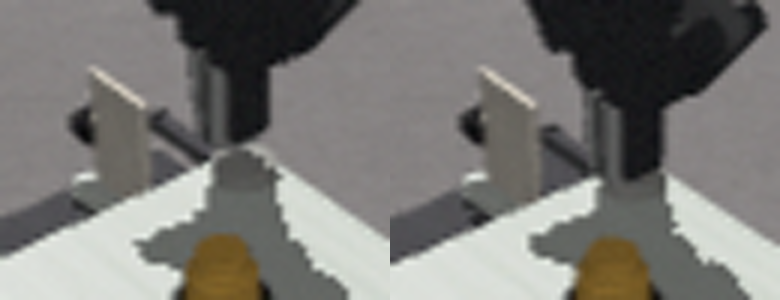

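The pointer shaft next to the blade dropped about 2.5 px, so the pointer is roughly 7 mm down. I'll measure this to a fraction of a pixel.

```bash
cat > th.py <<'E'
from h import *
yaw=.173; o=np.array([.4865,-.0575,0]); c,d=np.cos(yaw),np.sin(yaw); R=np.array([[c,-d,0],[d,c,0],[0,0,1]])
W=lambda p:(o+np.atleast_2d(p)@R.T)
def line(sg,th,cols):
    y=np.linspace(.07,.125,40); dist=(.476*(.06+.06)+.879*y)   # distance to the axis through the pivot and the other pad
    dist=np.abs(120*sg*y*1000+65*sg*120)/136.47/1000
    q=proj("side",W(np.c_[np.full(40,.06),sg*y,.060-th*dist]))+[.9,.4]
    i=np.argsort(q[:,0]); return np.interp(cols,q[i,0],q[i,1])
def rows(im,cols,r0,r1):
    g=cv2.cvtColor(im,cv2.COLOR_BGR2GRAY).astype(float); out=[]
    for k in cols:
        lo,hi=int(r0(k)),int(r1(k)); p=g[lo:hi,k]; w=np.clip(85-p,0,None); out.append((w*np.arange(lo,hi)).sum()/max(w.sum(),1e-9))
    return np.array(out)
def show(im,c0,c1,r0,r1): print(cv2.cvtColor(im,cv2.COLOR_BGR2GRAY)[r0:r1,c0:c1])
E
python3 - <<'E'
from th import *
a=cv2.imread("pics/s1.png");b=cv2.imread("pics/s2.png")
show(a,238,252,178,200);show(b,238,252,178,200)
C=np.arange(241,248)
for th in(0,.03,.04,.05,.06,.07): print(th,line(1,th,C).round(2))
E
```

```text
[[133 133 133 132 130 131 132 135 120  93  63  52  80  91]
 [131 130 130 131 133 133 133 134 114  92  63  52  78  90]
 [130 131 132 133 133 135 135 135 113  84  59  52  77  88]
 [169 138 134 134 132 132 134 133 112  80  57  53  79  90]
 [189 145 129 134 130 133 135 133 133  91  57  52  77  90]
 [117 109 106  87  75 121 133 132 133  91  67  55  78  90]
 [111  93  62  45  74 103 128 133 135 105  77  59  78  90]
 [114  88  53  55  78  84  95 116 130 107  75  57  78  89]
 [110  94  57  41  51  77  84  83 113 104  78  46  77  90]
 [109 113 108  75  49  45  67  81  86  85  72  45  77  89]
 [110 113 126 129  98  55  43  61  79  82  79  52  75  88]
 [109 113 130 132 130 111  76  46  49  68  81  81  79  86]
 [110 105  91  85 101 123 129  96  55  40  59  77 113 140]
 [107 110  89  80  84  93 125 129  94  55  40  52 130 106]
 [104 111  91  81  79  81  84 109 126 112 113 199 136  83]
 [105 112  93  82  83  80  81  83 145 207 214 217 132  79]
 [103 106  88  82  83  82 137 208 219 221 221 217 146  88]
 [104 107  88  78 133 200 216 221 221 221 221 221 139  83]
 [100 136 138 197 214 217 219 219 221 
[... 1130 characters left out ...]
 55  52  81]
 [104 105  89  81  83  82  81  81  80  69 114 118  75  79]
 [104 107  88  79  81  84  83  99 137 202 213 211 125  79]
 [100 107  83  78  80 125 146 202 215 220 221 151  94  82]
 [100 105  83 130 204 216 215 218 221 219 220 146 101  92]
 [102 149 206 215 216 217 217 217 219 219 219 144 103 102]
 [201 215 217 218 218 218 215 218 217 218 219 144 102 103]]
0 [185.22 185.94 186.66 187.37 188.09 188.81 189.53]
0.03 [186.92 187.61 188.3  188.99 189.67 190.36 191.05]
0.04 [187.49 188.17 188.84 189.52 190.2  190.88 191.55]
0.05 [188.06 188.72 189.39 190.06 190.72 191.39 192.06]
0.06 [188.62 189.28 189.94 190.59 191.25 191.91 192.56]
0.07 [189.19 189.83 190.48 191.13 191.77 192.42 193.07]
```

The shaft shift is about 2.3 px, so θ≈0.043. That puts the pad about 4.9 mm down, which agrees with the 5.05 N reading. The left mark needs about 9.6 mm, so roughly 4.5 mm more.

```bash
python3 -m inch '[{"claw":-1,"travel":[0,0,-0.011],"turn":0},{"claw":-1,"travel":[0,0,-0.022],"turn":0},{"claw":-1,"travel":[0,0,-0.022],"turn":0},{"claw":-1,"travel":[0,0,-0.022],"turn":0}]' | grep -E "pos|cont"
python3 - <<'E'
from th import *
F=[]
for i in range(6):
    im=shot('side','pics/s3.png');F.append(get_state()['contact_force'][2])
print(np.mean(F),np.std(F),get_state()['position'])
show(im,238,250,182,204)
C=np.arange(241,248)
for th in(.07,.08,.09,.1): print(th,(line(1,th,C)-line(1,0,C)).round(2))
E
```

```text
position: [0.535, 0.0174, 0.0774]
contact_force: [2.1, 2.6, 6.2]
6.229299258007438 0.4051961636865904 [0.5350082  0.01737674 0.07745946]
[[191 147 130 132 132 134 136 135 137 106  88  64]
 [116 119 129 133 131 131 131 132 134  99  85  55]
 [111 118 130 132 132 135 134 133 134  97  84  55]
 [115 118 134 133 134 135 132 133 133  96  84  54]
 [113 114 129 133 134 132 133 132 133 111  91  62]
 [108 116 119  99 105 127 133 133 132  97  85  63]
 [110 101  74  50  68  96 126 133 132  95  84  63]
 [110  96  60  56  74  83  94 115 128  96  84  63]
 [109  98  59  42  53  68  81  85 104 103  90  63]
 [106 112  71  51  43  44  60  80  86  93  79  59]
 [103 111  91  78  64  44  44  50  68  81  83  62]
 [106 112  92  83  82  74  54  42  43  59  80  64]
 [105 106  89  82  84  81  78  64  46  42  69  59]
 [103 110  89  79  81  84  84  80  73  54  50  83]
 [100 107  82  78  79  82  83  83  84 132 195 208]
 [ 99 106  85  77  79  78 126 145 201 217 218 149]
 [100 107  84  78 132 203 216 217 219 220 219 143]
 [101 106 173 207 212 215 218 219 218 219 219 143]
 [156 201 216 216 216 217 216 216 217 218 219 143]
 [214 216 216 217 217 216 216 216 216 149 116 104]
 [219 217 217 217 217 216 216 217 149 104 100  99]
 [218 218 217 218 149 113 112 114 103  99  99  98]]
0.07 [3.97 3.9  3.82 3.75 3.68 3.61 3.54]
0.08 [4.53 4.45 4.37 4.29 4.2  4.12 4.04]
0.09 [5.09 5.   4.91 4.82 4.73 4.64 4.54]
0.1 [5.66 5.56 5.45 5.35 5.25 5.15 5.05]
```

The shift is now about 3.9 px, so θ≈0.074, and the force agrees. The target is θ≈0.086, so I'll go 1.5 mm further, hold, and then let the corner up.

```bash
python3 -m inch '[{"claw":-1,"travel":[0,0,-0.0075],"turn":0},{"claw":-1,"travel":[0,0,-0.0075],"turn":0},{"claw":-1,"travel":[0,0,-0.0075],"turn":0},{"claw":-1,"travel":[0,0,-0.0075],"turn":0},{"claw":-1,"travel":[0,0,-0.0075],"turn":0}]' | grep -E "pos|cont"
python3 - <<'E'
from th import *
F=[]
for i in range(16):
    im=shot('side','pics/s4.png');F.append(get_state()['contact_force'][2])
print(np.mean(F),np.std(F),get_state()['position'])
show(im,240,249,184,196);show(im,222,234,180,192)
E
```

```text
position: [0.535, 0.0174, 0.076]
contact_force: [0.6, 1.9, 7.3]
6.77645902681937 0.4847914709704113 [0.53506    0.01738653 0.07604251]
[[130 132 133 134 134 133 136  97  85]
 [131 135 134 133 132 133 132  96  85]
 [128 134 132 134 132 134 131  95  83]
 [129 130 130 130 133 135 132  95  84]
 [117  92  63 101 128 134 134 111  92]
 [ 69  48  71  92 114 129 131 112  90]
 [ 58  51  67  81  86 103 125 111  90]
 [ 67  41  43  61  77  84  96 114  86]
 [ 85  54  42  41  53  69  81  86  82]
 [ 91  82  74  54  42  43  54  77  83]
 [ 88  81  83  82  72  48  42  42  77]
 [ 89  81  79  83  82  79  58  44  60]]
[[133 133 134 133 132 130 130 141 117 102 100 106]
 [128 128 129 130 131 132 132 133 110 101 100 101]
 [133 132 133 130 129 132 134 100  96 101 101 101]
 [130 132 131 130 132 102  65  42  90 101 101 103]
 [128 130 131 131  97  57  41  41 115 109 102 104]
 [132 131 130 133  93  40  22  39  81  99 101 101]
 [134 132 133 133  93  38  14  26  53  94 103 104]
 [132 132 133 133 130  78  27  13  51  92 103 103]
 [129 131 130 131 129 129  76  27  51  91 101 104]
 [131 133 133 132 127 127 126 106  90  98 101 102]
 [131 130 131 132 130 131 130 132 120 105 101 103]
 [132 130 131 130 130 130 133 133 123 106 101 103]]
```

The force reads 6.78 N and the shaft shift is 4.6 px, so the pointer is about 14.3 mm down, at about 45.7 mm. The left mark is at about 46 mm ±1.3. I'll add a short hold 1 mm lower to cover the measurement spread. Then I'll release and move over the right pad.

```bash
python3 -m inch '[{"claw":-1,"travel":[0,0,-0.005],"turn":0},{"claw":-1,"travel":[0,0,-0.005],"turn":0},{"claw":-1,"travel":[0,0,-0.005],"turn":0},{"claw":-1,"travel":[0,0,-0.005],"turn":0},{"claw":-1,"travel":[0,0,-0.005],"turn":0}]' | grep -E "pos|cont"
python3 -m inch '[{"claw":-1,"travel":[0,0,0],"turn":0},{"claw":-1,"travel":[0,0,0],"turn":0},{"claw":-1,"travel":[0,0,0.12],"turn":0},{"claw":-1,"travel":[0,0,0.24],"turn":0},{"claw":-1,"travel":[0,0,0.38],"turn":0}]' | grep -E "pos|cont"
python3 -m inch '[{"claw":-1,"travel":[0.11,-0.64,0],"turn":0},{"claw":-1,"travel":[0.11,-0.64,0],"turn":0},{"claw":-1,"travel":[0.11,-0.64,0],"turn":0},{"claw":-1,"travel":[0.11,-0.64,0],"turn":0},{"claw":-1,"travel":[0.11,-0.64,0],"turn":0}]' | grep -E "clock|pos|cont"
python3 - <<'E'
from th import *
im=shot('side','pics/s5.png'); show(im,238,249,178,192)
print(get_state()['position'])
E
```

```text
position: [0.5351, 0.0174, 0.0751]
contact_force: [0.7, 2.2, 6.7]
position: [0.5323, 0.017, 0.1496]
contact_force: [0.1, -0.0, -0.2]
clock: 8.0
position: [0.555, -0.111, 0.1493]
contact_force: [0.1, 0.9, 0.7]
[[132 132 130 132 130 131 132 133 133 132 131]
 [130 129 131 131 132 132 132 132 133 131 132]
 [131 130 133 132 132 133 133 134 133 131 132]
 [167 139 134 132 132 132 132 132 132 132 133]
 [190 146 128 131 132 133 132 134 133 135 133]
 [116 109 107  87  72 120 132 131 134 133 133]
 [110  91  63  48  72 103 127 133 133 133 134]
 [112  88  52  54  78  85  95 116 129 132 132]
 [113  94  57  43  53  76  83  85 114 128 131]
 [109 113 107  75  47  44  67  79  85 102 125]
 [108 112 124 129  98  52  45  59  77  84  94]
 [109 114 127 131 129 110  75  46  51  68  81]
 [109 103  91  84  99 123 127  96  54  43  60]
 [105 109  88  79  83  91 123 128  93  54  41]]
[ 0.55494658 -0.11020935  0.14942176]
```

The left pointer is back at its rest rows. Now the right corner.

```bash
python3 -m inch '[{"claw":-1,"travel":[0.007,-0.003,-0.14],"turn":0},{"claw":-1,"travel":[0.007,-0.003,-0.28],"turn":0},{"claw":-1,"travel":[0.007,-0.003,-0.28],"turn":0},{"claw":-1,"travel":[0.007,-0.003,-0.28],"turn":0},{"claw":-1,"travel":[0.007,-0.003,-0.28],"turn":0}]' | grep -E "pos|cont"
python3 -c "
from h import *
im=shot('side','pics/s6.png')"
python3 -m inch '[{"claw":-1,"travel":[0,0,-0.015],"turn":0},{"claw":-1,"travel":[0,0,-0.03],"turn":0},{"claw":-1,"travel":[0,0,-0.045],"turn":0},{"claw":-1,"travel":[0,0,-0.06],"turn":0},{"claw":-1,"travel":[0,0,-0.06],"turn":0}]' | grep -E "pos|cont"
python3 -m inch '[{"claw":-1,"travel":[0,0,-0.015],"turn":0},{"claw":-1,"travel":[0,0,-0.025],"turn":0},{"claw":-1,"travel":[0,0,-0.025],"turn":0},{"claw":-1,"travel":[0,0,-0.025],"turn":0}]' | grep -E "pos|cont"
python3 - <<'E'
from th import *
F=[]
for i in range(6):
    im=shot('side','pics/s7.png');F.append(get_state()['contact_force'][2])
print(np.mean(F),np.std(F),get_state()['position'])
a=cv2.imread("pics/s6.png"); f=lambda s:cv2.resize(s[205:270,280:345],None,fx=6,fy=6,interpolation=2)
cv2.imwrite('pics/s7c.png',np.hstack([f(a),f(im)]))
show(a,302,314,222,244);show(im,302,314,222,244)
C=np.arange(303,311)
for th in(.08,.09,.1,.11,.12): print(th,(line(-1,th,C)-line(-1,0,C)).round(2))
E
```

```text
position: [0.5585, -0.111, 0.0957]
contact_force: [0.0, -0.4, 0.5]
position: [0.5584, -0.1118, 0.0828]
contact_force: [-0.1, 0.8, 5.5]
position: [0.5585, -0.1118, 0.0782]
contact_force: [-0.2, -0.6, 5.7]
6.340377471571936 0.28806160966131233 [ 0.55855635 -0.11185319  0.07830978]
[[ 79 213 175 140 137 135 135 136 133 132 131 133]
 [ 81 208 217 192 144 134 133 132 133 133 134 134]
 [ 75 209 218 216 211 139 134 133 134 136 139 137]
 [ 85 106 211 157 125 119 133 133 135 136 136 137]
 [101 164 127 115 110 119 132 132 131 131 135 135]
 [ 83  76 106 106 115 135 136 136 138 132 132 132]
 [ 47  39  55  86 129 134 134 135 137 136 135 135]
 [ 40  39  39  78 104 130 136 137 137 138 138 136]
 [ 40  38  42  41  81  93 128 132 135 135 132 134]
 [ 51  40  42  40  78  81  81 118 134 138 135 133]
 [113  75  47  40  40  77  80  81 105 132 135 135]
 [131 133  96  54  40  50  66  80  83  93 119 132]
 [ 97 130 135 117  60  43  38  69  81  80  84 110]
 [ 80  89 133 136 114  78  47  41  59  79  93 146]
 [ 80  78  91 113 131 135  95  54  41  65 105 205]
 [ 80  79  78  80  97 129 134 112  64  59 100 119]
 [ 7
[... 959 characters left out ...]
9 132]
 [ 54  42  38  39  74  80  79 116 128 128 115 111]
 [ 81  55  40  41  39  75  80  80 104 121 103 103]
 [ 79  79  63  44  40  48  75  77  80  96 100 107]
 [ 78  81  82  71  44  42  48  68  77  85 102 104]
 [ 63  80  81  81  71  53  43  39  58  86 101 102]
 [ 47  79  80  83  80  78  56  45  42  84 102 101]
 [ 50  79  80  80  82  81  82  65  44  84 101  99]
 [ 58  80  79  80  81  83  80  79  62  88  98  98]
 [ 36  77  78  80  79  80  83  81  82 107  99 101]]
0.08 [4.37 4.46 4.55 4.64 4.73 4.82 4.91 5.  ]
0.09 [4.91 5.01 5.12 5.22 5.32 5.42 5.53 5.63]
0.1 [5.46 5.57 5.68 5.8  5.91 6.03 6.14 6.25]
0.11 [6.   6.13 6.25 6.38 6.5  6.63 6.75 6.88]
0.12 [6.54 6.68 6.82 6.95 7.09 7.23 7.36 7.5 ]
```

View pics/s7c.png

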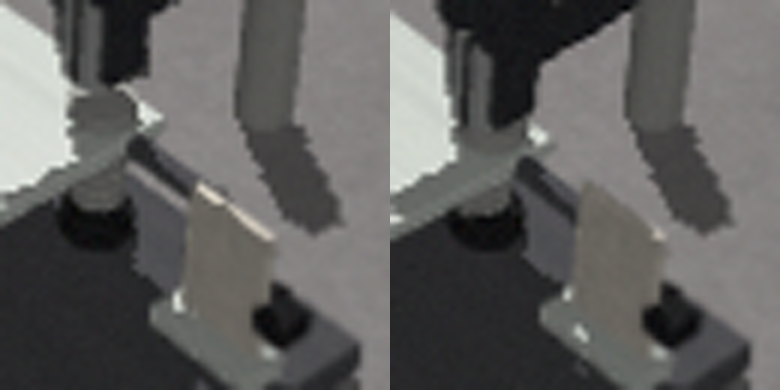

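The right shaft moved 4.0 px, so θ≈0.068 and the pointer is about 11.3 mm down. The target is about 19.7 mm (θ≈0.118), so roughly 6 mm more.

```bash
python3 -m inch '[{"claw":-1,"travel":[0,0,-0.015],"turn":0},{"claw":-1,"travel":[0,0,-0.03],"turn":0},{"claw":-1,"travel":[0,0,-0.03],"turn":0},{"claw":-1,"travel":[0,0,-0.03],"turn":0},{"claw":-1,"travel":[0,0,-0.03],"turn":0}]' | grep -E "pos|cont"
python3 - <<'E'
from th import *
F=[]
for i in range(12):
    im=shot('side','pics/s8.png');F.append(get_state()['contact_force'][2])
print(np.mean(F),np.std(F),get_state()['position'])
show(im,304,313,230,246)
E
```

```text
position: [0.5586, -0.1119, 0.0726]
contact_force: [0.0, -0.1, 8.2]
8.123994841438083 0.4927491565381191 [ 0.55858956 -0.11190237  0.07262192]
[[202 205 149 133 132 134 136 134 133]
 [160 121 119 135 134 135 136 137 136]
 [111 109 108 132 134 132 135 137 138]
 [101 121 134 135 137 137 136 136 134]
 [ 83 131 135 135 134 135 133 131 128]
 [ 42  89 130 132 135 132 129 130 113]
 [ 43  74  89 116 131 131 131 124 104]
 [ 38  43  75  78 115 128 132 124 101]
 [ 41  39  43  79  78 105 129 111 100]
 [ 46  37  48  74  80  77 101 110 101]
 [ 72  48  42  47  64  76  79  94 101]
 [ 79  81  56  41  41  65  76  96 100]
 [ 79  80  81  58  45  41  57  96  97]
 [ 80  79  80  80  65  44  42 107  98]
 [ 78  78  78  78  80  64  46 106  99]
 [ 78  78  76  78  78  79  65 100 102]]
```

θ is about 0.112–0.12 and the pointer about 19–20 mm down, level with the right mark within the measurement. I'll go 0.6 mm more, hold, and then release and clear the stage.

```bash
python3 -m inch '[{"claw":-1,"travel":[0,0,-0.003],"turn":0},{"claw":-1,"travel":[0,0,-0.003],"turn":0},{"claw":-1,"travel":[0,0,-0.003],"turn":0},{"claw":-1,"travel":[0,0,-0.003],"turn":0},{"claw":-1,"travel":[0,0,-0.003],"turn":0}]' | grep -E "pos|cont"
python3 -m inch '[{"claw":-1,"travel":[0,0,0],"turn":0},{"claw":-1,"travel":[0,0,0],"turn":0},{"claw":-1,"travel":[0,0,0],"turn":0},{"claw":-1,"travel":[0,0,0],"turn":0},{"claw":-1,"travel":[0,0,0],"turn":0}]' | grep -E "pos|cont"
python3 -m inch '[{"claw":-1,"travel":[0,0,0.12],"turn":0},{"claw":-1,"travel":[0,0,0.3],"turn":0},{"claw":-1,"travel":[0,0,0.5],"turn":0},{"claw":-1,"travel":[0,0,0.7],"turn":0},{"claw":-1,"travel":[0,0,0.7],"turn":0}]'
python3 -m inch '[{"claw":-1,"travel":[0,0,0],"turn":0},{"claw":-1,"travel":[0,0,0],"turn":0},{"claw":-1,"travel":[0,0,0],"turn":0}]' | grep -E "pos|cont"
python3 - <<'E'
from th import *
im=shot('side','pics/s9.png'); a=cv2.imread('pics/side0.png')
cv2.imwrite('pics/s9c.png',np.hstack([f[150:290,160:360] for f in(a,im)]).repeat(2,0).repeat(2,1))
E
```

```text
position: [0.5586, -0.1119, 0.0721]
contact_force: [-0.3, 0.2, 8.2]
position: [0.5586, -0.1119, 0.072]
contact_force: [-0.6, -0.6, 8.1]
clock: 12.4
position: [0.5606, -0.1123, 0.2163]
ee_rot: [0.005, -0.086, 0.996, -0.002]
contact_force: [0.0, 0.1, 0.6]
width: 0.0001
gripper_force: 0.0
position: [0.5565, -0.1111, 0.2088]
contact_force: [-0.1, 0.3, -0.3]
```

View pics/s9c.png

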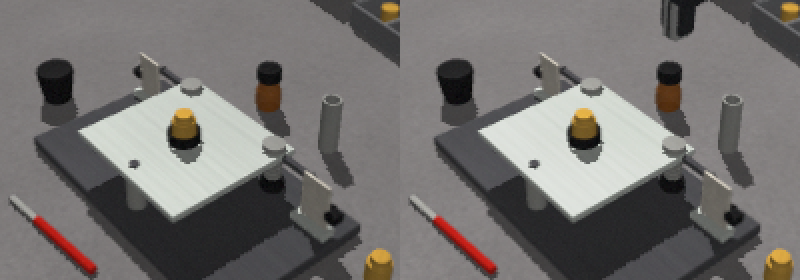

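The before and after crops match. The plate is level again, the stub is in its cup (crop (184,125) before, (584,125) after), and the marks and bystanders haven't moved.

```bash
python3 -c "
from rig import ticket
print(ticket.sign_off())"
```

```text
the job is handed in; nothing more can be done
None
```

I pressed the left corner and then the right, each to its mark as measured from the images (about ±1 mm), held each for about a second, let both spring fully back up, and handed the job in; no verdict came back.

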